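# Hold a washed cell in the light path of the inspection bench

### The arm

A 6-joint arm with a two-finger parallel gripper is mounted at the origin on the work surface. World frame = base frame: x ahead of the robot, y to its left, z up, the work surface at z = 0. Lengths are in mm, angles in rad, forces in N, time in s.
With the tool pointing down it reaches from about 275 to 825 mm from the base axis. Payload 4.9 kg.
Tool frame: the origin (TCP) lies at the very end of the fingers, on their centre line; the grasp point (between the pads) lies 19 mm behind it; z points along the fingers, y is the direction in which the jaws open and shut (so a half turn about z gives the same grasp; the last joint's range is limited). The gripper opens to 85 mm and grips with 20 to 120 N. Pads are 22 mm wide; open, the fingers measure 114 mm over their backs; the gripper's body (76 mm by 85 mm) begins 54 mm behind the grasp point. The pads swing forward as they close: fully open they stand 13 mm farther back than shut.
Start: joints at [1.023, 0.326, -0.193, 1.052, 0, 1.437], TCP at [221.147, 503.6, 231.281] pointing down, gripper open.
Joint ranges: [-2.65, 2.65], [-0.97, 1.79], [-1.3, 1.35], [-1.93, 2.1], [-1.47, 1.37], [-3.14, 3.14]. Speed limits (rad/s): [2.57, 2.57, 3.14, 3.14, 3.14, 3.14].

### API

Orientations are given as [roll, pitch, yaw] about the fixed x, y, z axes, in that order (R = Rz(yaw) Ry(pitch) Rx(roll)).
In Python, from bench import bot, solve_ik, imaging gives the robot as it stands. Calls block until the motion is done:
- bot.move_ptp(position, orientation): joint-space move of the TCP to a pose.
- bot.movel(position, rot=None, max_speed=150, threshold=None): straight line of the TCP; rot=None keeps the orientation; max_speed is the mean speed in mm/s. With threshold (N) it stops when the force on the tool has changed by that much, and returns True; else False.
- bot.move_j(angles): joint-space move.
- bot.grip(opening, effort=None): opening from 0.0 (shut) to 1.0 (fully open); effort is the grip in N (None keeps the last); returns when the fingers have stopped.
- bot.dwell(seconds).
- solve_ik(position, orientation): joint angles nearest the present ones, or None.
- bot.get_state(): the state.
- imaging.capture(name): name is "scene" or "top" or "wrist"; returns the picture (480x640x3 uint8, blue, green, red); there is no depth.
- imaging.camera_model(name): a dict with "K" (3x3 intrinsics, pixels), "position" and "rotation" of the camera in the world. Camera axes: x right, y up, looking along -z (the intrinsics and any distortion apply to the point x, -y, -z); pixel columns grow to the right and rows downward; lengths in mm; the calibration is good to about 2 mm. A picture is of the moment at which its call begins: read the wrist's pose just before it. camera_model takes no time and is no camera call; for the wrist camera it gives the pose at the moment of the call.
A pose or a line that the arm cannot do raises bot.IKError and nothing moves.
- bot.sign_off(): hands the job in, once; it reports no verdict.
The state is a dict: "t": time; "qpos": joint angles; "joint_velocities": joint speeds; "effort": joint torques, N m; "tcp_pos": TCP position; "orientation": TCP orientation; "contact_force": force on the tool from outside, world axes, zero at the start; "wrist_torque": the same for the moment, N m; "opening": opening from 0.0 (shut) to 1.0 (fully open).
Only numpy, scipy, OpenCV 4.12 (cv2) and the standard library are available. Lean on these libraries where they do the work, as an engineer would, in place of code of your own. Each camera call takes 0.05 s, during which the arm holds its last target. There are 200 camera calls.

### The job

Pick the washed 20 mm cell (the middle length of the three sizes in the tray) out of its compartment, gripping it only by its two frosted faces and never touching its clear end windows. Hold it upright in the light path of the inspection bench, centred on the optical axis half-way between lamp and lens, with its clear windows square to the light, and finish still holding it there motionless, not put down or let go. Leave the other cells and the bottle where they are and do not touch the bench, lamp or lens.

Things in the scene. Friction and masses are not known exactly. Their poses are not given: they have to be found in the camera images.
- cell20_mid (a point): The cell to inspect, empty open-topped glass, about 20 g: 22.5 mm long (x), 12.5 wide (y), 45 high (z up), upright in one tray compartment. This point is its centre, 22.5 mm above its underside. Light goes through it along x: the clear windows are its ends at x = +/-11.25 mm; the frosted (white, matt) faces are its long sides at y = +/-6.25 mm. A half turn about z leaves it the same.
- cell20_window_a: Clear end window of that cell at its -x end, 10 mm wide, not to be touched. Origin and axes: those of the cell's underside centre (22.5 mm below the cell's mid point).
- cell20_window_b: Clear end window of that cell at its +x end, 10 mm wide, not to be touched. Origin and axes: those of the cell's underside centre.
- cell20: The whole 20 mm cell with its windows; origin at the centre of its underside, axes as for its mid point.
- cell10a_mid (a point): Empty open-topped glass cell, upright in one tray compartment. A short 10 mm cell, 12.5 x 12.5 mm and 45 mm high; this point is its centre. To be left alone.
- cell10b_mid (a point): A second short 10 mm cell, the same as the first; this point is its centre. To be left alone.
- cell40_mid (a point): Empty open-topped glass cell, upright in one tray compartment. The long 40 mm cell, 42.5 mm long (x), 12.5 mm wide (y), 45 mm high; this point is its centre. To be left alone.
- tray: White fixed tray, 132 (x) by 172 mm (y), dark liner, 2 x 2 compartments, one upright cell in each, in any order. Origin at its underside centre on the work surface. Compartment centres x = +/-32, y = +/-42 mm; liner 6 mm, tops of walls and dividers (4 mm thick) 15 mm above the work surface. Each cell's x axis lies within 0.35 rad of the tray's x; neighbours are about 64 mm (x) or 84 mm (y) apart.
- bench: Fixed inspection bench: aluminium base plate 100 mm (x) by 400 mm (y), 12.7 mm thick, with two post holders up to 62 mm high. Origin on the work surface under the point half-way between lamp and lens; y runs along the light.
- optics: The lamp and the lens on their posts, fixed. Origin on the bench's vertical axis, 100 mm below the optical axis; axes parallel to the bench's. The posts are set higher or lower each time.
- light_path (a point): Point on the optical axis half-way between lamp and lens, 100 to 125 mm above the work surface. Its y is the optical axis: lamp front at y = +55 mm, lens front at -55 mm (110 mm free); z up, x level across the light. Barrels at most 25 mm in radius about this axis; lamp ends at y = +163, camera at -218 mm. The gap above the base plate is empty.
- rinse_mid (a point): White rinse bottle with a screw cap, 60 mm in diameter, 150 mm high, standing beyond the tray and bench; this point is half-way up on its axis. To be left alone.

How it is judged (in metres and radians):
On the way:
1. the 20 mm cell is lifted clear of the tray (its centre more than 70 mm above the work surface), gripped by its frosted faces (contact force between the fingers and cell20 above 0.5 N and contact force between cell20 and tray below 0.05 N and contact force between cell20 and bench below 0.05 N and contact force between cell20 and optics below 0.05 N and contact force between the fingers and cell20_window_a below 0.3 N and contact force between the fingers and cell20_window_b below 0.3 N and height (world z) of cell20_mid above 0.07 m), for 0.2 s.
At the end, for the whole second after the job is handed in: Gripper alone holds the 20 mm cell, over 80 mm up, still (under 10 mm/s), windows untouched; centre off the mid-gap point by under 5 mm sideways, 8 mm in height, 12 mm along the light; square and upright within 0.12 rad; other cells within 15 mm, bottle within 20 mm of their start (contact force between the fingers and cell20 above 0.5 N and contact force between cell20 and tray below 0.05 N and contact force between cell20 and bench below 0.05 N and contact force between cell20 and optics below 0.05 N and contact force between the fingers and cell20_window_a below 0.3 N and contact force between the fingers and cell20_window_b below 0.3 N and x of cell20_mid in the frame of light_path between -0.005 and 0.005 m and y of cell20_mid in the frame of light_path between -0.012 and 0.012 m and z of cell20_mid in the frame of light_path between -0.008 and 0.008 m and angle between the x axis of cell20_mid and the y axis of light_path, either way round below 0.12 rad and angle between cell20_mid's own z axis and vertical below 0.12 rad and height (world z) of cell20_mid above 0.08 m and linear speed of cell20 below 0.01 m/s and distance of each of cell10a_mid, cell10b_mid, cell40_mid from where it was at the start of the episode below 0.015 m and angle between each of cell10a_mid, cell10b_mid, cell40_mid's own z axis and vertical below 0.3 rad and distance of rinse_mid from where it was at the start of the episode below 0.02 m); the arm keeps its last pose, push and grip.
It fails at once if a clear window of the 20 mm cell is touched by the fingers (over 0.5 N) (contact force between the fingers and cell20_window_a above 0.5 N or contact force between the fingers and cell20_window_b above 0.5 N).
It fails at once if the bench, lamp or lens is touched by the gripper, arm or cell (over 1 N) (contact force between any of the fingers, the arm, cell20 and bench above 1 N or contact force between any of the fingers, the arm, cell20 and optics above 1 N).
It fails at once if another cell is knocked over or moved by more than 15 mm, or the bottle by more than 20 mm (distance of any of cell10a_mid, cell10b_mid, cell40_mid from where it was at the start of the episode above 0.015 m or angle between any of cell10a_mid, cell10b_mid, cell40_mid's own z axis and vertical above 0.3 rad or distance of rinse_mid from where it was at the start of the episode above 0.02 m).
It also fails if it takes over 45 s, if anything falls off the work surface, if the arm or the gripper's body presses on something with over 40 N, if the wrist force passes 120 N, or if a joint passes its speed limit or range.

## Working session

There is one attempt and no reset: what is moved stays moved. The work goes in short steps, each a Python script; the robot and the scene stay as the last script left them, time stands still between calls to the robot, and variables do not carry over. Pictures are saved under pics/ and viewed, about 8 in all and at most 12, crops included, and the job is handed in when it is done.

```bash
mkdir -p pics; ls
python3 - <<'E'
from bench import bot, solve_ik, imaging
import cv2,numpy as np
np.set_printoptions(precision=3,suppress=True)
for n in("scene","top","wrist"):
    m=imaging.camera_model(n); print(n,m)
    cv2.imwrite(f"pics/{n}0.png",imaging.capture(n))
print(bot.get_state())
E
```

```text
pics
scene {'K': array([[512.317,   0.   , 320.133],
       [  0.   , 512.317, 242.2  ],
       [  0.   ,   0.   ,   1.   ]]), 'position': array([1107.374,  -63.839,  708.869]), 'rotation': array([0.684, 0.015, 1.32 ])}
top {'K': array([[465.679,   0.   , 318.434],
       [  0.   , 465.679, 236.896],
       [  0.   ,   0.   ,   1.   ]]), 'position': array([524.252,  44.686, 970.743]), 'rotation': array([ 0.117,  0.006, -1.553])}
wrist {'K': array([[351.732,   0.   , 314.434],
       [  0.   , 351.732, 245.117],
       [  0.   ,   0.   ,   1.   ]]), 'position': array([149.784, 534.922, 374.826]), 'rotation': array([-0.308,  0.   ,  1.158])}
{'t': 0.15, 'qpos': array([ 1.023,  0.327, -0.193,  1.052, -0.   ,  1.437]), 'joint_velocities': array([-0.001, -0.002,  0.003, -0.   , -0.   ,  0.   ]), 'effort': array([  0.001, -44.37 ,  26.267,   0.01 ,  -0.   ,   0.   ]), 'tcp_pos': array([220.916, 503.215, 230.682]), 'orientation': array([-3.14 , -0.   ,  2.728]), 'contact_force': array([ 1.765,  0.958, -0.17 ]), 'wrist_torque': array([-0.014, -0.001,  0.038]), 'opening': 1.00127321920473}
```

View pics/top0.png

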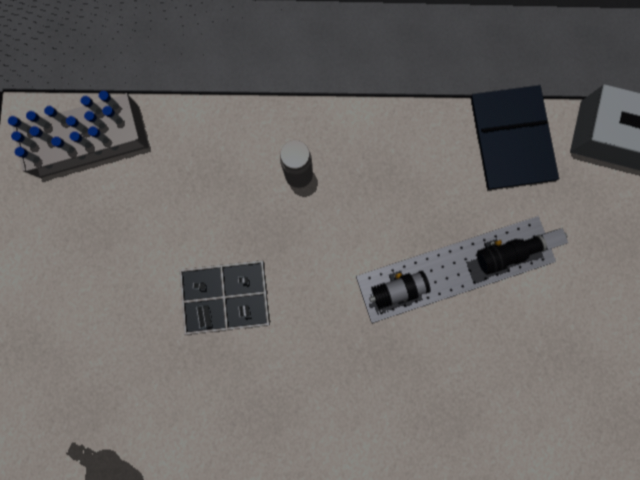

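View pics/scene0.png

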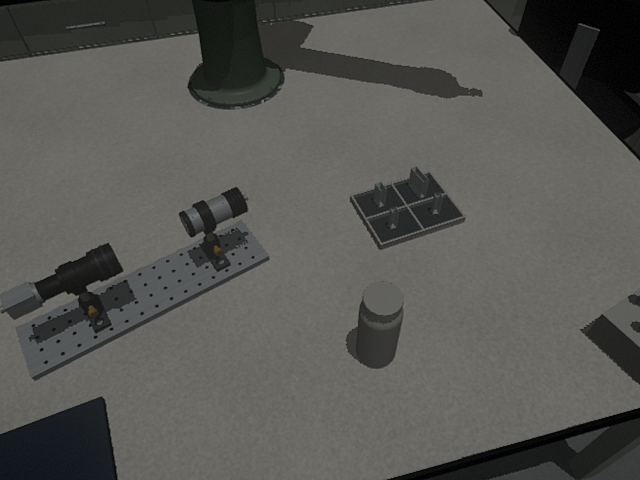

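The top view shows the tray's long cell at (205,317), the 20 mm cell at (244,312), and short cells at (200,287) and (243,281). The lamp front is near (428,283) and the lens front near (480,260), with the bottle at (296,165). The scene view agrees.

```bash
cat > h.py <<'E'
from bench import bot, solve_ik, imaging
import cv2,numpy as np
from scipy.spatial.transform import Rotation as R
np.set_printoptions(precision=2,suppress=True)
def ray(m,uv):
    K=m['K']; d=np.array([(uv[0]-K[0,2])/K[0,0],-(uv[1]-K[1,2])/K[1,1],-1.])
    return m['position'],R.from_euler('xyz',m['rotation']).apply(d)
def plane(m,uv,z):
    p,d=ray(m,uv); return p+d*(z-p[2])/d[2]
def tri(obs):   # [(model,uv),...] -> point, rms miss
    A=np.zeros((3,3));b=np.zeros(3);L=[]
    for m,uv in obs:
        p,d=ray(m,uv);d=d/np.linalg.norm(d);P=np.eye(3)-np.outer(d,d);A+=P;b+=P@p;L.append((P,p))
    x=np.linalg.solve(A,b); return x,[np.linalg.norm(P@(x-p)) for P,p in L]
def proj(m,X):
    c=R.from_euler('xyz',m['rotation']).inv().apply(np.asarray(X)-m['position']);K=m['K']
    return np.array([K[0,2]+K[0,0]*c[0]/-c[2],K[1,2]-K[1,1]*c[1]/-c[2]])
def shot(f):
    m=imaging.camera_model("wrist");i=imaging.capture("wrist");cv2.imwrite(f"pics/{f}.png",i);np.save(f"pics/{f}.npy",m,allow_pickle=True);return m,i
def load(f): return np.load(f"pics/{f}.npy",allow_pickle=True).item()
E
python3 - <<'E'
from h import *
t=imaging.camera_model("top")
for n,uv,z in [("cell20",(244,312),40),("long",(205,317),40),("tray",(226,297),15),("lamp",(428,283),115),("lens",(480,260),115),("plateA",(365,297),12),("plateB",(547,240),12),("bottle",(295,154),150)]: print(n,plane(t,uv,z))
s=bot.get_state();m=imaging.camera_model("wrist")
print("cam in tool",R.from_euler('xyz',s['orientation']).inv().apply(m['position']-s['tcp_pos']))
for p in ([330,170,150],[430,-120,280]):
  for y in np.arange(-3.1,3.2,.4):
    q=solve_ik(p,[np.pi,0,y]); print(p,round(y,2),q)
E
```

```text
cell20 [481.29 196.73  40.  ]
long [470.18 273.48  40.  ]
tray [509.69 238.61  15.  ]
lamp [ 542.98 -149.98  115.  ]
lens [ 586.65 -245.72  115.  ]
plateA [514.58 -44.76  12.  ]
plateB [ 637.87 -419.68   12.  ]
bottle [770.91  96.39 150.  ]
cam in tool [  77.89    0.29 -144.23]
[330, 170, 150] -3.1 [ 0.28  0.08 -0.74  0.75  0.    0.23]
[330, 170, 150] -2.7 [ 0.28  0.08 -0.74  0.75  0.   -0.17]
[330, 170, 150] -2.3 [ 0.28  0.08 -0.74  0.75  0.   -0.57]
[330, 170, 150] -1.9 [ 0.28  0.08 -0.74  0.75  0.   -0.97]
[330, 170, 150] -1.5 [ 0.28  0.08 -0.74  0.75  0.   -1.37]
[330, 170, 150] -1.1 [ 0.28  0.08 -0.74  0.75  0.   -1.77]
[330, 170, 150] -0.7 [ 0.28  0.08 -0.74  0.75  0.   -2.17]
[330, 170, 150] -0.3 [ 0.28  0.08 -0.74  0.75  0.   -2.57]
[330, 170, 150] 0.1 [ 0.28  0.08 -0.74  0.75  0.   -2.97]
[330, 170, 150] 0.5 [ 0.28  0.08 -0.74  0.75  0.    2.92]
[330, 170, 150] 0.9 [ 0.28  0.08 -0.74  0.75  0.    2.52]
[330, 170, 150] 1.3 [ 0.28  0.08 -0.74  0.75  0.    2.12]
[330, 170, 150] 1.7 [ 0.28  0.08 -0.74  0.75  0.    1.72]
[330, 170, 150] 2.1 [ 0.28  0.08 -0.74  0.75  0.    1.32]
[
[... 366 characters left out ...]
 280] -1.5 [-0.44  0.1  -0.35  1.12  0.   -2.08]
[430, -120, 280] -1.1 [-0.44  0.1  -0.35  1.12  0.   -2.48]
[430, -120, 280] -0.7 [-0.44  0.1  -0.35  1.12  0.   -2.88]
[430, -120, 280] -0.3 [-0.44  0.1  -0.35  1.12  0.    3.  ]
[430, -120, 280] 0.1 [-0.44  0.1  -0.35  1.12  0.    2.6 ]
[430, -120, 280] 0.5 [-0.44  0.1  -0.35  1.12  0.    2.2 ]
[430, -120, 280] 0.9 [-0.44  0.1  -0.35  1.12  0.    1.8 ]
[430, -120, 280] 1.3 [-0.44  0.1  -0.35  1.12  0.    1.4 ]
[430, -120, 280] 1.7 [-0.44  0.1  -0.35  1.12  0.    1.  ]
[430, -120, 280] 2.1 [-0.44  0.1  -0.35  1.12  0.    0.6 ]
[430, -120, 280] 2.5 [-0.44  0.1  -0.35  1.12  0.    0.2 ]
[430, -120, 280] 2.9 [-0.44  0.1  -0.35  1.12  0.   -0.2 ]
```

```bash
cat >> h.py <<'E'
TC=np.array([77.89,0.29,-144.23])
def lookpose(target,phi,theta,dist):
    """tool pose putting wrist camera at dist from target, looking outward at heading phi, tool tilted theta from down"""
    r=R.from_euler('z',phi)*R.from_euler('y',-theta)*R.from_euler('xyz',[np.pi,0,np.pi])
    c=np.asarray(target)-dist*r.apply([-np.sin(.308),0,np.cos(.308)])
    return c-r.apply(TC),r.as_euler('xyz')
E
python3 - <<'E'
from h import *
mid=[565,-198,115]
for th in (.3,.5,.7,.9,1.1):
  for d in (250,300,350):
    p,o=lookpose(mid,.32,th,d); q=solve_ik(p,o); print(th,d,p,q)
bot.move_ptp([520,197,190],[np.pi,0,np.pi]); bot.movel([520,197,130])
shot("tray1"); print(bot.get_state()['t'],load("tray1")['position'])
bot.movel([520,197,260],max_speed=250)
bot.move_ptp([600,-198,260],[np.pi,0,np.pi]); shot("bench1"); print(bot.get_state()['t'])
a=cv2.imread("pics/tray1.png");b=cv2.imread("pics/bench1.png")
E
```

```text
0.3 250 [ 540.63 -206.38  205.43] [-0.62  0.25 -0.41  0.73  0.24 -0.92]
0.3 300 [ 513.52 -215.37  246.47] [-0.67  0.18 -0.38  0.83  0.25 -0.97]
0.3 350 [ 486.4  -224.35  287.51] [-0.72  0.12 -0.35  0.94  0.26 -1.02]
0.5 250 [ 524.06 -211.87  198.51] [-0.75  0.19 -0.59  0.54  0.43 -1.01]
0.5 300 [ 489.75 -223.24  233.05] [-0.82  0.11 -0.57  0.66  0.45 -1.09]
0.5 350 [ 455.44 -234.61  267.6 ] [-0.9   0.05 -0.55  0.79  0.47 -1.17]
0.7 250 [ 509.13 -216.82  188.25] [-0.88  0.18 -0.75  0.35  0.65 -1.11]
0.7 300 [ 468.99 -230.12  214.93] [-0.98  0.11 -0.73  0.51  0.67 -1.22]
0.7 350 [ 428.85 -243.42  241.61] [-1.09  0.06 -0.7   0.67  0.69 -1.36]
0.9 250 [ 496.43 -221.03  175.08] [-1.01  0.24 -0.87  0.17  0.87 -1.2 ]
0.9 300 [ 452.06 -235.73  192.83] [-1.13  0.19 -0.85  0.38  0.89 -1.38]
0.9 350 [ 407.69 -250.44  210.57] [-1.26  0.17 -0.81  0.6   0.9  -1.58]
1.1 250 [ 486.47 -224.33  159.51] [-1.12  0.37 -0.96 -0.    1.08 -1.3 ]
1.1 300 [ 439.64 -239.85  167.62] [-1.26  0.36 -0.91  0.31  1.1  -1.58]
1.1 350 [ 392.8  -255.37  175.72] [-1.39  0.38 -0.85  0.61  1.08 -1.88]
2.3333 [442.21 197.96 274.58]
4.5417
```

View pics/tray1.png

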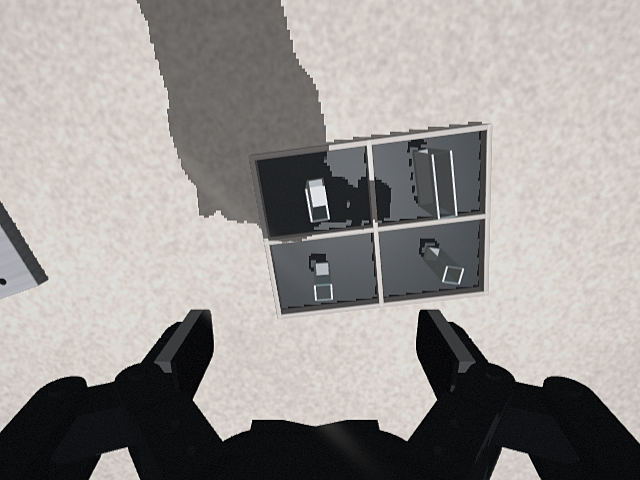

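View pics/bench1.png

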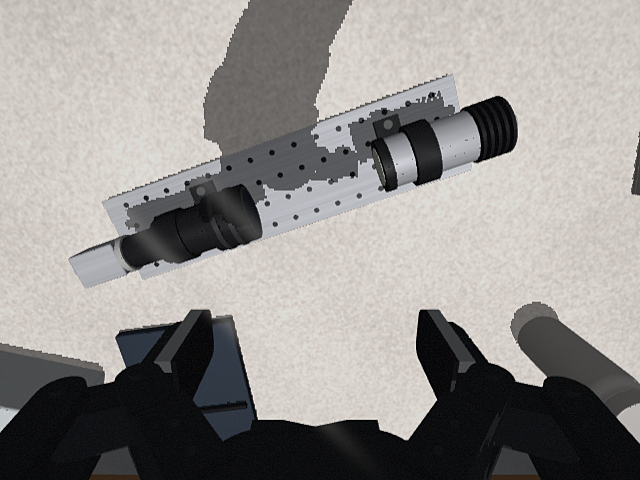

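The tray view shows the 20 mm cell at about (317,200), with one short cell at (323,285) and the long cell at (440,182). In the bench view, the lamp front face is at (383,165) and the lens front at (252,212). Next I'll crop the cell and take an oblique bench view.

Run:
```python
from h import *
a=cv2.imread("pics/tray1.png")
cv2.imwrite("pics/c1.png",cv2.resize(a[160:240,280:360],None,fx=7,fy=7,interpolation=cv2.INTER_NEAREST))
p,o=lookpose([565,-198,115],.32,.9,320)
bot.move_ptp(p,o); shot("bench2"); s=bot.get_state(); print(s['t'],s['tcp_pos'],p)
```

```text
5.5583 [ 435.65 -242.53  200.88] [ 434.31 -241.61  199.92]
```

View pics/c1.png

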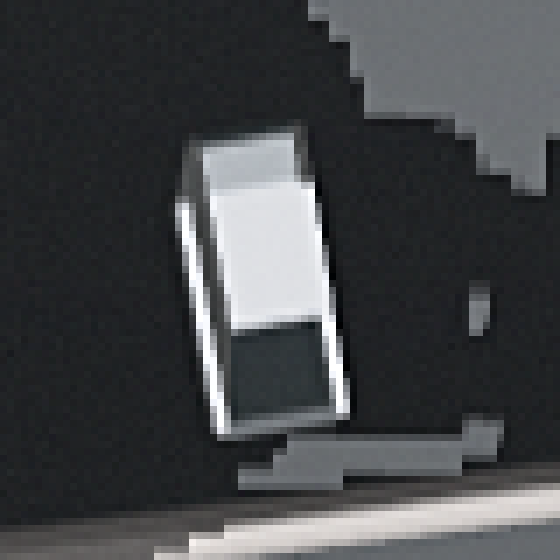

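View pics/bench2.png

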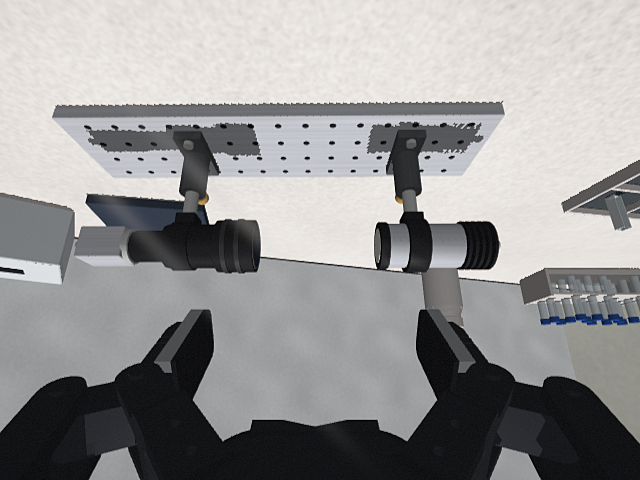

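The cell's top rim is clear in the crop, with corners at (177,202), (316,186), (350,415) and (220,438). The oblique view shows the lens front at about (255,246) and the lamp front at about (381,246). I'll zoom into both bench views for the front rims.

Run:
```python
from h import *
m=load("tray1")
c=np.array([(177,202),(316,186),(350,415),(220,438)])/7-.5+[280,160]
P=np.array([plane(m,u,51) for u in c]);print(P);d=(P[2]-P[1]+P[3]-P[0])/2
print("mid",P.mean(0),"len",np.linalg.norm(d),"wid",np.linalg.norm((P[1]-P[0]+P[2]-P[3])/2),"yaw",np.arctan2(d[1],d[0]), np.linalg.norm(P[1]-P[0]))
m0=imaging.camera_model("wrist")
A=cv2.imread("pics/bench1.png")[130:250,220:420];B=cv2.imread("pics/bench2.png")[200:290,220:420]
g=lambda i:cv2.resize(np.clip(255*(i/255.)**.5,0,255).astype(np.uint8),None,fx=4,fy=4,interpolation=cv2.INTER_CUBIC)
A,B=g(A)[:300*1+180],g(B)
cv2.imwrite("pics/b12.png",cv2.resize(np.vstack([A,B]),None,fx=.7,fy=.7))
cv2.imwrite("pics/b1.png",A);cv2.imwrite("pics/b2.png",B)
```

```text
[[475.68 192.11  51.  ]
 [474.22 204.69  51.  ]
 [495.45 208.08  51.  ]
 [497.67 195.98  51.  ]]
mid [485.75 200.22  51.  ] len 21.91297544310599 wid 12.48148233135877 yaw 0.166435514193476 12.669768870731675
```

View pics/b1.png

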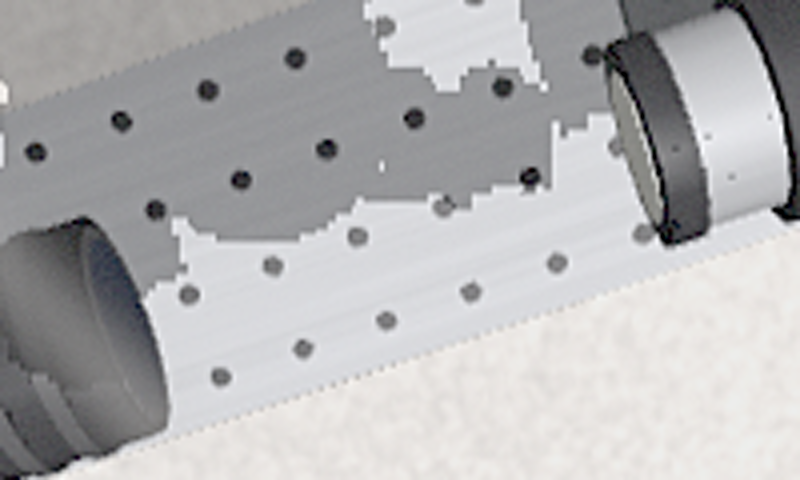

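View pics/b2.png

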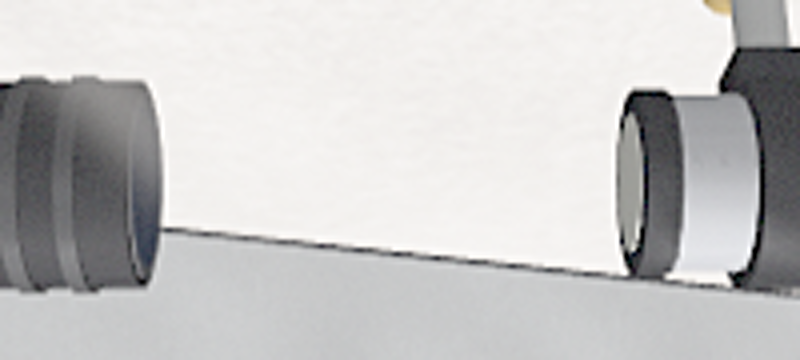

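The front rim centres in the crops are lens (126,326) and lamp (638,145) in the near-vertical view, and lens (145,185) and lamp (632,184) in the oblique one.

Run:
```python
from h import *
m1,m2=load("bench1"),load("bench2");t=imaging.camera_model("top");s=imaging.camera_model("scene")
f=lambda u,o:np.array(u)/4-.4+o
for a,b,n in [((126,326),(145,185),'lens'),((638,145),(632,184),'lamp')]:
    X,e=tri([(m1,f(a,[220,130])),(m2,f(b,[220,200]))]); print(n,X,e,"top",proj(t,X),"scene",proj(s,X))
    if n=='lens':L=X
d=X-L;print("gap",np.linalg.norm(d),"mid",(X+L)/2,"yaw",np.arctan2(d[1],d[0]))
# plate corners for heading/lateral check, z=12.7
for n,m,c in[('b1',m1,[(104,201),(453,74)]),('b2',m2,[(53,106),(503,102)])]:
    P=[plane(m,u,12.7) for u in c];print(n,P,np.linalg.norm(P[1]-P[0]),np.arctan2(*(P[1]-P[0])[[1,0]]))
# top-camera plate contour at z=12.7
i=cv2.imread("pics/top0.png");hsv=cv2.cvtColor(i,cv2.COLOR_BGR2HSV)
T=cv2.imread("pics/tray1.png")
def cor(cc,z): return np.array([plane(load("tray1"),u,z) for u in cc])
# tray outer top corners z=15
Q=cor([(250,156),(490,124),(487,293),(281,316)],15);print("tray",Q,Q.mean(0))
for y in (.166,np.pi+.166,-np.pi+.166): print(y,solve_ik([485.8,200.2,20],[np.pi,0,y]))
```

```text
lens [ 584.1  -248.4   117.67] [np.float64(0.031238793887188362), np.float64(0.031238793887344248)] top [482.   261.32] scene [116.31 255.15]
lamp [ 547.1  -144.47  118.12] [np.float64(0.01397213648737197), np.float64(0.013972136487224049)] top [425.34 280.64] scene [185.23 222.79]
gap 110.31943974321365 mid [ 565.6  -196.44  117.89] yaw 1.9127915771820554
b1 [array([ 595.49, -431.78,   12.7 ]), array([465.05, -55.79,  12.7 ])] 397.9794941448535 1.9047185759334466
b2 [array([ 580.97, -429.25,   12.7 ]), array([455.14, -68.2 ,  12.7 ])] 382.35240924639663 1.9061596258004434
tray [[457.99 152.06  15.  ]
 [436.   320.79  15.  ]
 [565.45 338.23  15.  ]
 [586.56 170.79  15.  ]] [511.5  245.47  15.  ]
0.166 [ 0.25  0.52 -0.51  0.54  0.   -3.06]
3.307592653589793 [ 0.25  0.52 -0.51  0.54  0.    0.08]
-2.975592653589793 [ 0.25  0.52 -0.51  0.54  0.    0.08]
```

Triangulation gives a gap of 110.3 mm (nominal 110), mid-point (565.6, -196.4, 117.9) and heading about 1.908. The plate edges agree with the heading. The cell is at (485.8, 200.2) with yaw 0.166. Now I'll grasp it.

Run:
```python
from h import *
o=[np.pi,0,np.pi+.166-2*np.pi]; x,y=485.8,200.2
bot.move_ptp([420,-150,310],[np.pi,0,np.pi])
bot.grip(.6,25)
bot.move_ptp([x,y,170],o); m,_=shot("tray2")
print(bot.get_state()['tcp_pos'],bot.get_state()['t'],proj(m,[x,y,51]))
bot.movel([x,y,75]); print(bot.movel([x,y,20],max_speed=50,threshold=6))
s=bot.get_state();print(s['tcp_pos'],s['contact_force'])
bot.grip(0,25);bot.dwell(.3);s=bot.get_state();print(s['opening'],s['contact_force'],s['wrist_torque'],s['t'],s['tcp_pos'])
bot.movel([x,y,30],max_speed=30);bot.movel([x,y,190],max_speed=120)
bot.dwell(.3);shot("held1");s=bot.get_state();print(s['opening'],s['contact_force'],s['t'],s['tcp_pos'],s['orientation'])
i=cv2.imread("pics/held1.png");j=cv2.imread("pics/tray2.png")
cv2.imwrite("pics/h1.png",np.hstack([cv2.resize(k[180:430,190:450],None,fx=1.5,fy=1.5) for k in (j,i)]))
```

```text
[486.5  199.3  170.58] 8.375 [314.6  236.59]
False
[486.12 200.28  20.31] [-0.85 -0.57  0.3 ]
0.1419534593815507 [-0.68  0.28  3.77] [-0.06  0.1   0.05] 11.1333 [485.97 200.24  20.21]
0.13803273313386522 [ 0.11 -0.24 -0.31] 13.45 [485.7  200.15 189.75] [-3.14 -0.   -2.98]
```

View pics/h1.png

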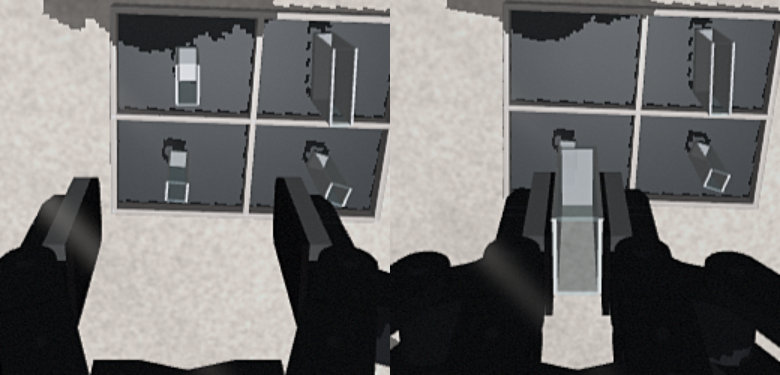

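The pre-grasp view matches my prediction to within 1 px, with the cell rim at (314,236) against (314.6,236.6). After lifting, the cell sits upright and square between the pads, its rim mid near (315,350) in full-frame pixels, and the other three cells haven't moved. I'll measure its offset in the hand and carry it over.

Run:
```python
from h import *
m=load("held1");s=bot.get_state();r=R.from_euler('xyz',s['orientation'])
P=[plane(m,np.array(u)/1.5-[260,0]+[190,180]-.2,s['tcp_pos'][2]+31) for u in[(553,218),(604,218),(600,292),(554,292)]]
Q=[r.inv().apply(p-s['tcp_pos']) for p in P];off=np.mean(Q,0);print(np.array(Q),"rim centre in tool",off)
mid=np.array([565.6,-196.4,117.9]);yaw=1.908;o=[np.pi,0,yaw]
ox=np.clip(off[0],-5,5)
tgt=mid-np.array([np.cos(yaw)*ox,np.sin(yaw)*ox,8.4]);print(tgt,solve_ik(tgt,o))
bot.movel([485.8,200.2,290],max_speed=200)
bot.move_ptp(tgt+[0,0,170],o);bot.dwell(.2)
s=bot.get_state();print(s['t'],s['tcp_pos'],s['orientation'],s['opening'])
print(bot.movel(tgt+[0,0,70],max_speed=100));
print(bot.movel(tgt,max_speed=40,threshold=8));bot.dwell(.5)
s=bot.get_state();print(s['t'],s['tcp_pos']-tgt,s['orientation'],s['opening'],s['contact_force'],s['wrist_torque'])
_,i=shot("fin");a=imaging.capture("scene");b=imaging.capture("top")
cv2.imwrite("pics/scene1.png",a);cv2.imwrite("pics/top1.png",b)
cv2.imwrite("pics/f1.png",np.hstack([i[150:450,120:520],cv2.resize(a[180:300,80:240],(400,300))]))
sc=imaging.camera_model("scene");print(proj(sc,mid))
```

```text
[[ 11.06  -5.19 -30.99]
 [ 11.06   7.19 -31.  ]
 [-10.28   6.52 -31.01]
 [-10.29  -5.21 -31.  ]] rim centre in tool [  0.39   0.83 -31.  ]
[ 565.73 -196.77  109.5 ] [-0.46  0.52 -0.23  0.83  0.    0.78]
15.8 [ 566.   -195.57  279.71] [3.14 0.   1.91] 0.14190443799661215
False
False
19.35 [0.02 0.   0.01] [3.14 0.   1.91] 0.14104936014944305 [-0.63  0.09 -0.76] [ 0.04 -0.04  0.03]
[151.63 238.57]
```

View pics/f1.png

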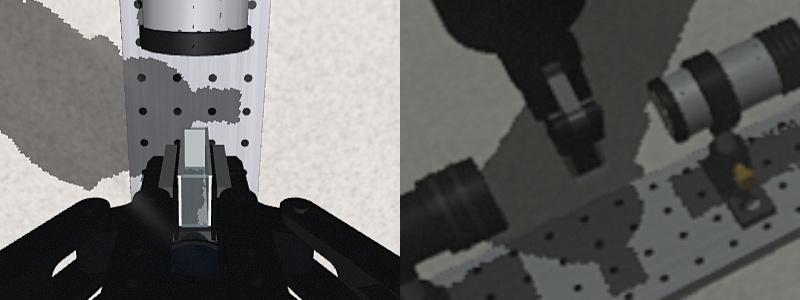

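The final wrist view shows the lamp barrel (full-frame column about 315), the plate centre and the cell lined up in one column, with the windows facing the lamp. In the scene view the cell sits mid-gap between lens and lamp, touching nothing. I'm handing it in.

Run:
```python
from h import *
bot.sign_off();print(bot.get_state()['t'])
```

```text
the job is handed in; nothing more can be done
the job is handed in; nothing more can be done
```

I picked the 20 mm cell out of its compartment by its frosted faces and handed the job in at about 19.5 s with it held still in the light path. No verdict is reported, so these are my own last checks:

- **Light path:** two wrist views put the lamp and lens fronts 110.3 mm apart (nominal 110). The mid-point came out at (565.6, -196.4, 117.9) mm, and the plate edges gave the same heading to within 0.01 rad.
- **Cell in the hand:** the cell sat within 1 mm of the finger centre line. It was upright and square to the pads as seen from the wrist camera.
- **Final pose:** the TCP stopped within 0.02 mm of its target. Tool force was about 1 N and no contact was detected on the way down. The cell lined up with the lamp barrel and the plate in the last wrist view.
- **Other items:** the other three cells stood undisturbed in the picture taken just after the lift. I didn't measure them or the bottle again at the end, but no move went near them.

No check failed or disagreed. I judged the cell's height from how deep I gripped it, not from a separate view. Finger contact with the windows could only be judged from the pictures.

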